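# Make up the tea kit and the table kit from the spice drawer

## Robot

A 6-joint arm with a two-finger parallel gripper is mounted at the origin on the work surface. World frame = base frame: x ahead of the robot, y to its left, z up, the work surface at z = 0. Lengths are in m, angles in rad, forces in N, time in s.
With the tool pointing down it reaches from about 0.325 to 0.775 m from the base axis. Payload 5.5 kg.
Tool frame: the origin (TCP) lies midway between the tips of the shut fingers; the grasp point (between the pads) lies 19 mm behind it (r.grip_point_offset is the distance from the TCP to the grasp point, in m); z points along the fingers, y is the direction in which the jaws open and shut (so a half turn about z gives the same grasp; the last joint's range is limited). The gripper opens to 85 mm and grips with 20 to 120 N. Pads are 22 mm wide; open, the fingers measure 114 mm over their backs; the gripper's body (76 mm by 85 mm) begins 54 mm behind the grasp point. The pads swing forward as they close: fully open they stand 13 mm farther back than shut.
Start: joints at [1.252, 0.091, 1.231, -0, 1.82, -0.057], TCP at [0.155, 0.58, 0.231] pointing down, gripper open.
Joint ranges: [-2.87, 2.87], [-0.86, 2.18], [0.17, 2.46], [-1.51, 4.65], [0.06, 2.69], [-2.65, 2.65]. Speed limits (rad/s): [2.57, 2.57, 3.01, 3.14, 3.14, 3.14].

## Interface

Orientations are given as a unit quaternion [w, x, y, z].
In Python, from cell import r, viewer, workorder gives the robot as it stands. The module is installed in compiled form; this text tells all that it offers.
- The arm moves only by the tool servo_tool, never from a script. Its argument "commands" is text: rows parted by semicolons, each of 6 numbers parted by spaces: the shift along the tool's x, y, z in cm, then the turn, a rotation vector about the tool's x, y, z in rad. In form: x y z ax ay az; .... A call has 1 to 8 rows; each row is the pose to reach, as a shift and turn from the pose commanded when the call began, along the tool's axes at that moment; what a row does not reach only later rows make up. A row lasts 1/8 s, in which the tool goes at most 62.5 mm and 10.7 degrees, less where a joint would pass 70% of its speed; a pose out of reach is approached as far as the arm can. A call with a gripper value outside its range is refused whole. "grip" is the finger opening in cm, from 0 to 8.54, set as the call begins (left out, the last holds). The fingers move at their own pace and stop on an object; "newtons" is the grip in N (left out, the last holds). Time passes only in rows, so rows that repeat a pose let the fingers close. It gives the time, the measured TCP pose, the force and the opening at its end, in the units of the state.
- r.read_state(): the state, without advancing time (a new reading comes with each control period).
- viewer.read_camera(name): name is "scene" or "top" or "wrist"; returns the picture (480x640x3 uint8, blue, green, red); there is no depth.
- viewer.get_calibration(name): a dict with "mtx" (3x3 intrinsics, pixels), "eye" and "orientation" of the camera in the world. Camera axes: x right, y down, z forward; pixel columns grow to the right and rows downward; lengths in m; the calibration is good to about 2 mm. A picture is of the moment at which its call begins: read the wrist's pose just before it. get_calibration takes no time and is no camera call; for the wrist camera it gives the pose at the moment of the call.
- workorder.job_done(): hands the job in, once; it reports no verdict.
The state is a dict: "clock": time; "qpos": joint angles; "joint_velocities": joint speeds; "joint_efforts": joint torques, N m; "tool_pos": TCP position; "tcp_rot": TCP orientation; "force": force on the tool from outside, world axes, zero at the start; "ft_torque": the same for the moment, N m; "width": opening from 0.0 (shut) to 1.0 (fully open).
Only numpy, scipy, OpenCV 4.12 (cv2) and the standard library are available. Lean on these libraries where they do the work, as an engineer would, in place of code of your own. Each camera call takes 0.05 s, during which the arm holds its last target.

## Task

Make up two kits from the drawer. Tea kit, in the red tray: the green-lidded jar in the cork-floored cell and the tea infuser in the black-rubber-floored cell; table kit, in the blue tray: the salt cellar on the cork and the pepper grinder on the black rubber. Stand each thing upright and flat in its cell, set down rather than dropped, and leave the yellow-lidded jar and the nutmeg grater standing where they are in the drawer.

Things in the scene. Friction and masses are not known exactly. Their poses are not given: they have to be found in the camera images.
- green_jar_center (a point): closed frosted glass jar with a GREEN lid: upright cylinder, diameter 46 mm, height 66 mm; the point is its centre, 33 mm above its underside; z up
- infuser_center (a point): steel tea infuser: upright perforated metal cylinder, diameter 44 mm, height 58 mm, with a thin wire loop rising 10 mm more on its top; the point is the cylinder's centre, 29 mm above its underside; z up
- salt_cellar_center (a point): pale ceramic salt cellar with a closed bamboo lid (it stays shut): upright cylinder, diameter 50 mm, height 58 mm plus 4 mm of hinge on top; the point is its centre, 29 mm above its underside; z up
- grinder_center (a point): stainless pepper grinder with a dark ribbed twist cap: upright cylinder, diameter 42 mm, height 74 mm plus a 2 mm brass nut on top; the point is its centre, 37 mm above its underside; z up
- yellow_jar_center (a point): closed frosted glass jar with a YELLOW lid, otherwise the same as the green-lidded one (diameter 46 mm, height 66 mm); stays in the drawer; the point is its centre
- grater_center (a point): black plastic nutmeg grater lying flat, 66 x 40 x 22 mm with a steel plate on top; stays in the drawer; the point is its centre
- red_tray: fixed red kit tray, 156 x 80 mm, origin under its centre on the worktop, z up, x along its length (any yaw). Two square cells, 72 mm inside, centred at x = +38 mm (brown cork floor) and x = -38 mm (black rubber floor), y = 0; cell floor 6 mm, wall and divider tops 20 mm above the worktop, walls 4 mm thick
- blue_tray: fixed blue kit tray, the same as the red one but for its colour: cork-floored cell at x = +38 mm, black-rubber-floored cell at x = -38 mm; floor 6 mm, walls 20 mm above the worktop
- drawer: fixed white drawer, 0.31 m along its x, 0.21 m wide, origin under its centre on the worktop, x within 0.1 rad of world x. Grey tray in it with 3 x 2 cells on a 100 mm pitch (x = -100, 0, 100; y = -50, 50 mm), floor 6 mm, dividers 20 mm, sides 30 mm, front panel (-x) 40 mm above the worktop. Each cell holds one of the six things; drawer and trays may swap places
Not all that is in view belongs to the job. Leave any orange or pink look-alike of the part that bears salt_cellar_center alone.

How it is judged:
At the end, for the whole second after the job is handed in: Red tray: green jar on cork, infuser on rubber; blue tray: salt cellar on cork, grinder on rubber; each within 16 mm of its cell centre (x and y), 4 mm of the floor, 0.1 rad of upright, at rest; yellow jar and grater within 25 mm of their start, 0.15 rad of upright (x of green_jar_center in the frame of red_tray between 0.022 and 0.054 m and y of green_jar_center in the frame of red_tray between -0.016 and 0.016 m and z of green_jar_center in the frame of red_tray between 0.035 and 0.043 m and angle between each of green_jar_center, infuser_center, salt_cellar_center, grinder_center's own z axis and vertical below 0.1 rad and linear speed of each of green_jar, infuser, salt_cellar, grinder below 0.02 m/s and x of infuser_center in the frame of red_tray between -0.054 and -0.022 m and y of infuser_center in the frame of red_tray between -0.016 and 0.016 m and z of infuser_center in the frame of red_tray between 0.031 and 0.039 m and x of salt_cellar_center in the frame of blue_tray between 0.022 and 0.054 m and y of salt_cellar_center in the frame of blue_tray between -0.016 and 0.016 m and z of salt_cellar_center in the frame of blue_tray between 0.031 and 0.039 m and x of grinder_center in the frame of blue_tray between -0.054 and -0.022 m and y of grinder_center in the frame of blue_tray between -0.016 and 0.016 m and z of grinder_center in the frame of blue_tray between 0.039 and 0.047 m and distance of each of yellow_jar_center, grater_center from where it was at the start of the episode below 0.025 m and angle between each of yellow_jar_center, grater_center's own z axis and vertical below 0.15 rad); the robot touches nothing.
It fails at once if a thing is dropped (let go and falling faster than 0.7 m/s, a fall of about 25 mm) ((linear speed of green_jar above 0.7 m/s and contact force between the fingers and green_jar below 0.05 N) or (linear speed of infuser above 0.7 m/s and contact force between the fingers and infuser below 0.05 N) or (linear speed of salt_cellar above 0.7 m/s and contact force between the fingers and salt_cellar below 0.05 N) or (linear speed of grinder above 0.7 m/s and contact force between the fingers and grinder below 0.05 N)).
It fails at once if the yellow jar is shifted by more than 25 mm or tipped over (distance of yellow_jar_center from where it was at the start of the episode above 0.025 m or angle between yellow_jar_center's own z axis and vertical above 0.5 rad).
It fails at once if the grater is shifted by more than 25 mm or tipped over (distance of grater_center from where it was at the start of the episode above 0.025 m or angle between grater_center's own z axis and vertical above 0.5 rad).
It also fails if it takes over 106 s, if anything falls off the work surface, if the arm or the gripper's body presses on something with over 40 N, if the wrist force passes 120 N, or if a joint passes its speed limit or range.

## Working session

There is one attempt and no reset: what is moved stays moved. The work goes in short steps, Python scripts to look and compute and a tool call to move; the robot and the scene stay as the last step left them, time stands still between calls to the robot, and variables do not carry over. Pictures are saved under pics/ and viewed, and the job is handed in when it is done.

Besides the shell and the picture viewer there is one more tool, called as name(argument=value, ...) on one line, values as JSON. servo_tool: Moves the arm, as the interface text tells. Its arguments: {"type":"object","properties":{"commands":{"type":"string"},"grip":{"type":"number"},"newtons":{"type":"number"}},"required":["commands"]}

```bash
mkdir -p pics; python3 - <<'E'
from cell import r, viewer
import cv2
print(r.read_state(), r.grip_point_offset)
for n in ("top","scene","wrist"):
    c=viewer.get_calibration(n); print(n,c)
    cv2.imwrite(f"pics/{n}0.png",viewer.read_camera(n))
E
```

```text
{'clock': 0.0, 'qpos': array([ 1.25230648e+00,  9.18492098e-02,  1.23187962e+00, -2.01049992e-05,
        1.81980921e+00, -5.67438929e-02]), 'joint_velocities': array([ 2.49068634e-05, -1.49493764e-05,  3.93816892e-05, -3.04897649e-04,
       -7.60156455e-04,  7.19830915e-04]), 'joint_efforts': array([-1.56883460e-03, -4.58727443e+01, -4.18020058e+01, -1.28606894e-04,
        1.14930482e-02, -3.43199952e-05]), 'tool_pos': array([0.15520458, 0.57928349, 0.23016019]), 'tcp_rot': array([-1.71851141e-04,  1.30502090e-01,  9.91447557e-01, -9.57441906e-04]), 'force': array([0.08119327, 0.48879637, 0.2083495 ]), 'ft_torque': array([0.00188914, 0.05750584, 0.03914153]), 'width': 0.9945191984671488} 0.0187
top {'mtx': array([[501.63739542,   0.        , 315.87299052],
       [  0.        , 501.63739542, 242.41455677],
       [  0.        ,   0.        ,   1.        ]]), 'eye': array([ 0.40835855, -0.05966884,  1.15322728]), 'orientation': array([ 0.05783893, -0.69567598,  0.71484369, -0.04108627])}
scene {'mtx': array([[478.62014085,   0.        , 320.85829588],
       [  0.        , 478.62014085, 240.60570084],
       [  0.        ,   0.        ,   1.        ]]), 'eye': array([1.04710346, 0.54813084, 0.90860981]), 'orientation': array([-0.12304596,  0.31035523,  0.8773545 , -0.34465694])}
wrist {'mtx': array([[384.3740599 ,   0.        , 313.68800932],
       [  0.        , 384.3740599 , 239.1759942 ],
       [  0.        ,   0.        ,   1.        ]]), 'eye': array([0.08764283, 0.5971314 , 0.37256838]), 'orientation': array([0.11155312, 0.78545137, 0.60287527, 0.08463713])}
```

```bash
ls pics
```

```text
scene0.png
top0.png
wrist0.png
```

View pics/top0.png

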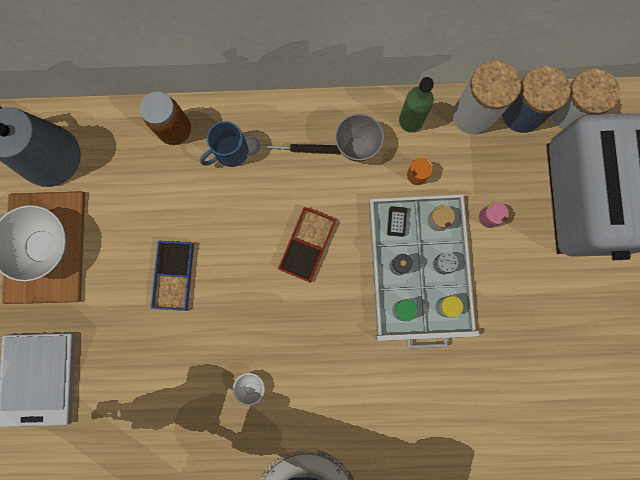

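View pics/scene0.png

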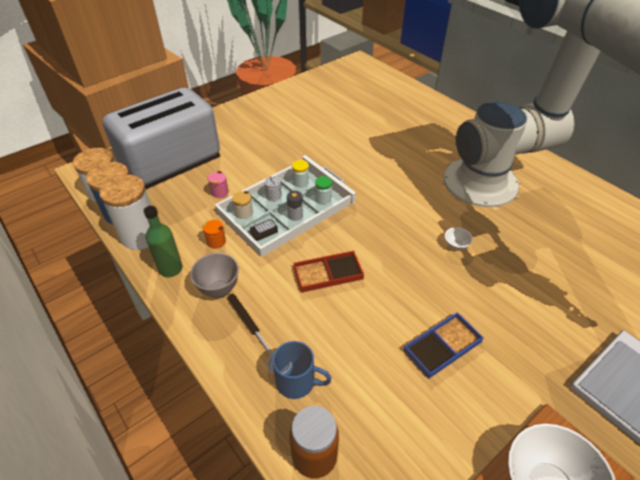

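View pics/wrist0.png

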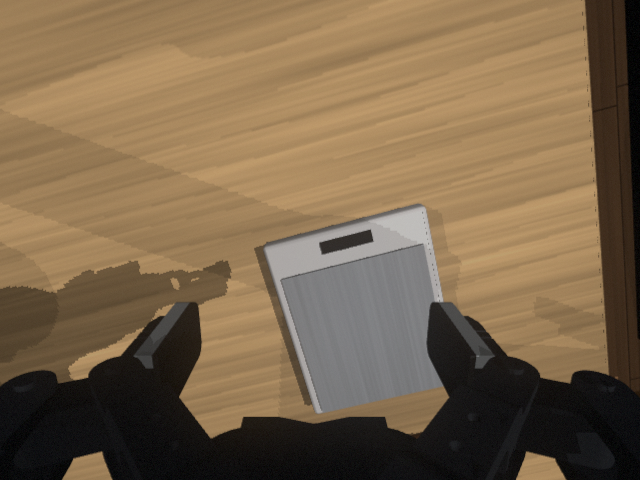

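```bash
python3 - <<'E'
import cv2
im=cv2.imread("pics/top0.png")
cv2.imwrite("pics/z1.png",cv2.resize(im[185:355,355:525],None,fx=3.5,fy=3.5,interpolation=cv2.INTER_CUBIC))
cv2.imwrite("pics/z2.png",cv2.resize(im[190:330,140:350],None,fx=3.8,fy=3.8,interpolation=cv2.INTER_CUBIC))
E
```

```text
(no output)
```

View pics/z1.png

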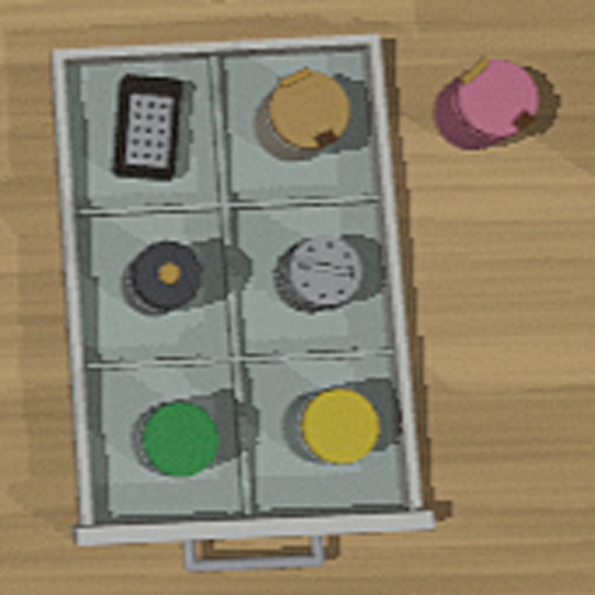

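View pics/z2.png

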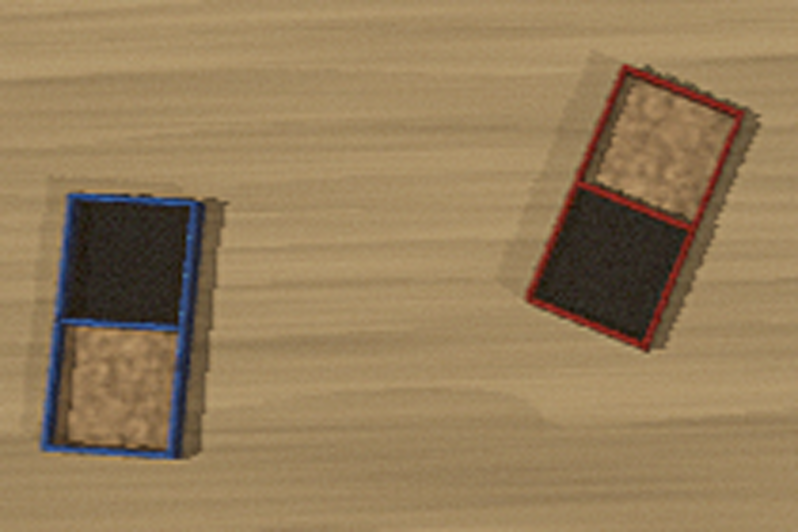

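```bash
cat > h.py <<'E'
import numpy as np, cv2
from scipy.spatial.transform import Rotation as Ro
def rot(q): return Ro.from_quat([q[1],q[2],q[3],q[0]]).as_matrix()
def back(cal,uv,z):
    uv=np.atleast_2d(np.array(uv,float)); 
    d=np.c_[uv,np.ones(len(uv))]@np.linalg.inv(cal['mtx']).T@rot(cal['orientation']).T
    e=np.array(cal['eye']); t=(z-e[2])/d[:,2]
    return (e+t[:,None]*d)[:,:2]
def proj(cal,P):
    p=(np.atleast_2d(P)-cal['eye'])@rot(cal['orientation']); p=p@cal['mtx'].T
    return p[:,:2]/p[:,2:]
def plan(target,yaw=None):
    """target xyz TCP; yaw = world angle of tool y axis"""
    from cell import r
    s=r.read_state(); R=rot(s['tcp_rot']); d=R.T@(np.array(target)-s['tool_pos'])
    cur=np.arctan2(R[1,1],R[0,1]); print('clock %.2f'%s['clock'],'pos',s['tool_pos'].round(4),'F',s['force'].round(1),'w %.3f'%s['width'],'yaw %.3f'%cur,'tilt',R[:2,2].round(3),'q6 %.2f'%s['qpos'][5])
    print('shift cm',(d*100).round(2), 'az', None if yaw is None else round(-((yaw-cur+np.pi/2)%np.pi-np.pi/2),3))
E
python3 - <<'E'
from h import *; from cell import viewer
c=viewer.get_calibration('top')
o=lambda p,s,off:(np.array(p,float)+.5)/s-.5+np.array(off)
for n,p,z in [('green',(180,438),.072),('yellow',(340,426),.072),('grinder',(167,273),.08),('inf',(324,271),.064),('salt',(309,109),.064),('grater',(148,129),.028)]:
    print(n,back(c,o(p,3.5,(355,185)),z).round(4))
for n,q in [('red',[(622,66),(745,113),(649,350),(527,299)]),('blue',[(70,193),(203,200),(180,459),(42,450)])]:
    P=back(c,np.array([o(p,3.8,(140,190)) for p in q]),.02)
    print(n,P.round(4).tolist(),P.mean(0).round(4),'len',np.linalg.norm(P-np.roll(P,-1,0),axis=1).round(4))
    cork=(P[0]+P[1])/2-(P[2]+P[3])/2
    if n=='blue':cork=-cork
    u=cork/np.linalg.norm(cork);print(' ang',np.arctan2(u[1],u[0]),'cork',P.mean(0)+.038*u,'rub',P.mean(0)-.038*u)
# drawer top corners
q=[(53,50),(382,35)];print(back(c,np.array([o(p,3.5,(355,185)) for p in q]),.03))
q=[(76,535),(435,515)];print(back(c,np.array([o(p,3.5,(355,185)) for p in q]),.04))
E
```

```text
green [[ 0.4109 -0.2241]]
yellow [[ 0.4156 -0.3212]]
grinder [[ 0.5109 -0.22  ]]
inf [[ 0.511  -0.3192]]
salt [[ 0.6132 -0.3162]]
grater [[ 0.6099 -0.2201]]
red [[0.6518, -0.0079], [0.6205, -0.0816], [0.4792, -0.0202], [0.5116, 0.052]] [ 0.5658 -0.0144] len [0.08   0.1541 0.0791 0.1524]
 ang -0.4067837005542929 cork [ 0.60066214 -0.0294758 ] rub [0.53086388 0.00059417]
blue [[0.5836, 0.3284], [0.577, 0.2472], [0.4221, 0.2596], [0.4296, 0.3422]] [0.5031 0.2944] len [0.0814 0.1553 0.083  0.1547]
 ang 3.0568929599492582 cork [0.46521019 0.29757802] rub [0.54093774 0.29114854]
[[ 0.66371977 -0.16064785]
 [ 0.66701109 -0.37427623]]
[[ 0.35285163 -0.16158112]
 [ 0.35967161 -0.38393105]]
```

servo_tool(commands="-5 -4 0 0 0 0.02;-10 -7.5 0 0 0 0.04;-15 -11 0 0 0 0.06;-20 -15 0 0 0 0.08;-25 -18.5 0 0 0 0.1;-30 -22.5 0 0 0 0.12;-35 -26 0 0 0 0.145;-39 -29 0 0 0 0.145", grip=6.5)

```text
clock: 1.15
tool_pos: [0.458, 0.1964, 0.231]
tcp_rot: [-0.0, 0.203, 0.979, -0.0]
force: [0.8, 0.9, -0.3]
width: 0.763
```

```bash
python3 -c "
from h import *
plan([.4109,-.2241,.14],1.164)"
```

```text
clock 1.15 pos [0.458  0.1964 0.231 ] F [ 0.8  0.9 -0.3] w 0.763 yaw 1.163 tilt [-0. -0.] q6 -0.83
shift cm [-12.37 -40.46   9.11] az -0.001
```

servo_tool(commands="-1.5 -5.5 1 0 0 0;-3 -11 2 0 0 0;-5 -16.5 3 0 0 0;-6.5 -22 4 0 0 0;-8.5 -27.5 5.5 0 0 0;-10 -33 7 0 0 0;-11.7 -38 8.5 0 0 0;-12.4 -40.5 9.1 0 0 0")

```text
clock: 2.15
tool_pos: [0.4093, -0.2246, 0.1387]
tcp_rot: [-0.001, 0.203, 0.979, 0.0]
force: [0.6, -0.1, 0.3]
width: 0.766
```

```bash
python3 - <<'E'
from h import *
from cell import viewer
plan([.4109,-.2241,.028],1.164)
c=viewer.get_calibration('wrist'); im=viewer.read_camera('wrist')
for p,z in [((.4109,-.2241),.072),((.4156,-.3212),.072),((.5109,-.22),.08)]:
    uv=proj(c,[*p,z])[0]; print(uv); cv2.drawMarker(im,tuple(int(v) for v in uv),(0,0,255),0,15,1)
cv2.imwrite('pics/w1.png',im)
E
```

```text
clock 2.15 pos [ 0.4093 -0.2246  0.1387] F [ 0.6 -0.1  0.3] w 0.766 yaw 1.161 tilt [-0.002  0.001] q6 -1.74
shift cm [-0.15  0.12 11.07] az -0.003
[316.34431488 257.39101695]
[171.98001569 324.79445571]
[386.61910149 399.71215952]
```

View pics/w1.png

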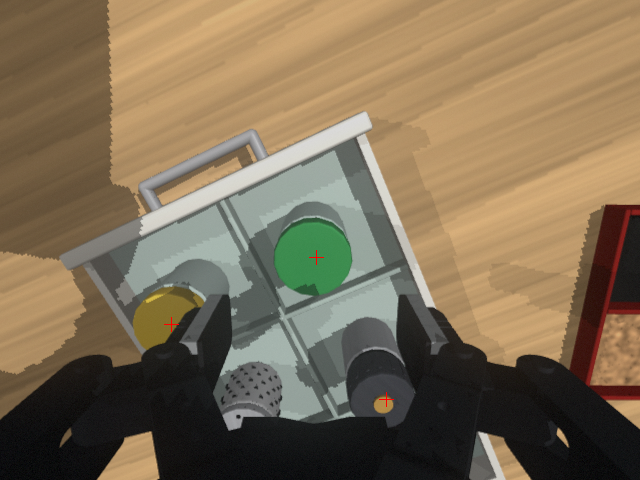

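servo_tool(commands="-0.15 0.1 2 0 0 0;-0.15 0.1 4 0 0 0;-0.15 0.1 6 0 0 0;-0.15 0.1 8 0 0 0;-0.15 0.1 9.5 0 0 0;-0.15 0.1 10.6 0 0 0;-0.15 0.1 11.1 0 0 0;-0.15 0.1 11.1 0 0 0")

```text
clock: 3.2
tool_pos: [0.4124, -0.2222, 0.0293]
tcp_rot: [-0.0, 0.202, 0.979, 0.0]
force: [0.5, -0.2, 0.1]
width: 0.76
```

servo_tool(commands="0 0 0 0 0 0;0 0 0 0 0 0;0 0 0 0 0 0;0 0 0 0 0 0", grip=3.0, newtons=40)

```text
clock: 3.7
tool_pos: [0.4129, -0.2226, 0.0303]
tcp_rot: [0.001, 0.202, 0.979, -0.0]
force: [-0.3, -0.7, 6.0]
width: 0.529
```

```bash
python3 -c "
from h import *
plan([.4109,-.2241,.12],1.164)
plan([.6007,-.0295,.12],1.164)"
```

```text
clock 3.70 pos [ 0.4129 -0.2226  0.0303] F [-0.3 -0.7  6. ] w 0.529 yaw 1.164 tilt [ 0.002 -0.001] q6 -1.73
shift cm [ 0.11 -0.22 -8.97] az -0.0
clock 3.70 pos [ 0.4129 -0.2226  0.0303] F [-0.3 -0.7  6. ] w 0.529 yaw 1.164 tilt [ 0.002 -0.001] q6 -1.73
shift cm [-9.62 25.16 -8.96] az -0.0
```

servo_tool(commands="0 0 -1 0 0 0;0 0 -2.5 0 0 0;0 0 -4.5 0 0 0;0 0 -6.5 0 0 0;-0.8 2 -8 0 0 0;-2.3 6 -9 0 0 0;-3.8 10 -9 0 0 0;-5.4 14 -9 0 0 0")

```text
clock: 4.7
tool_pos: [0.5184, -0.114, 0.1205]
tcp_rot: [0.001, 0.202, 0.979, -0.0]
force: [0.6, -0.9, -1.4]
width: 0.525
```

```bash
python3 -c "
from h import *
plan([.6007,-.0295,.12],1.164)"
```

```text
clock 4.70 pos [ 0.5184 -0.114   0.1205] F [ 0.6 -0.9 -1.4] w 0.525 yaw 1.164 tilt [ 0.001 -0.   ] q6 -1.44
shift cm [-4.21 11.02  0.06] az -0.0
```

servo_tool(commands="-1.5 4 0 0 0 0;-2.8 7.5 0 0 0 0;-3.8 10 0 0 0 0;-4.2 11 0 0 0 0;-4.2 11 0 0 0 0;-4.2 11 0 0 0 0")

```text
clock: 5.45
tool_pos: [0.599, -0.0314, 0.1195]
tcp_rot: [-0.0, 0.202, 0.979, -0.0]
force: [-0.1, 0.5, -1.0]
width: 0.529
```

```bash
python3 - <<'E'
from h import *
from cell import viewer
plan([.6007,-.0295,.031],1.164)
c=viewer.get_calibration('wrist'); im=viewer.read_camera('wrist')
for p,z in [((.6007,-.0295),.006),((.5309,.0006),.006)]:
    uv=proj(c,[*p,z])[0]; print(uv); cv2.drawMarker(im,tuple(int(v) for v in uv),(0,0,255),0,15,1)
P=[[.6518,-.0079],[.6205,-.0816],[.4792,-.0202],[.5116,.052]]
for uv in proj(c,[[*p,.02] for p in P]): cv2.drawMarker(im,tuple(int(v) for v in uv),(255,255,0),0,15,1)
cv2.imwrite('pics/w2.png',im)
E
```

```text
clock 5.45 pos [ 0.599  -0.0314  0.1195] F [-0.1  0.5 -1. ] w 0.529 yaw 1.163 tilt [-0. -0.] q6 -1.27
shift cm [-0.08  0.25  8.85] az -0.001
[317.86824106 234.77337612]
[318.1752433  119.48512272]
```

View pics/w2.png

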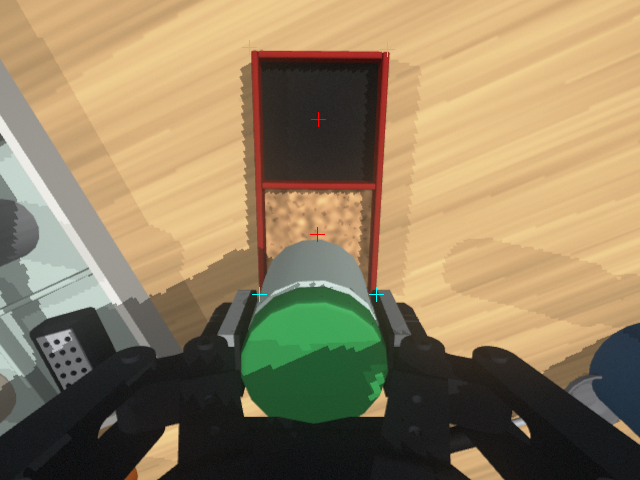

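servo_tool(commands="-0.15 0.2 1.5 0 0 0;-0.15 0.2 3.5 0 0 0;-0.15 0.2 5.5 0 0 0;-0.15 0.2 7 0 0 0;-0.15 0.2 8 0 0 0;-0.15 0.2 8.5 0 0 0;-0.15 0.2 8.8 0 0 0;-0.15 0.2 8.9 0 0 0")

```text
clock: 6.5
tool_pos: [0.6019, -0.0293, 0.0307]
tcp_rot: [0.0, 0.202, 0.979, 0.0]
force: [0.0, 0.0, -1.7]
width: 0.531
```

```bash
python3 -c "
from h import *
plan([.6007,-.0295,.031],1.164)"
```

```text
clock 6.50 pos [ 0.6019 -0.0293  0.0307] F [ 0.   0.  -1.7] w 0.531 yaw 1.164 tilt [ 0.001 -0.   ] q6 -1.27
shift cm [ 0.11 -0.06 -0.03] az -0.0
```

servo_tool(commands="0 0 0.1 0 0 0;0 0 0.15 0 0 0;0 0 0.15 0 0 0")

```text
clock: 6.88
tool_pos: [0.602, -0.0293, 0.0303]
tcp_rot: [0.001, 0.202, 0.979, 0.0]
force: [-3.7, 0.0, 5.5]
width: 0.529
```

Contact with the floor. Release and rise.

servo_tool(commands="0 0 0 0 0 0;0 0 0 0 0 0;0 0 0 0 0 0;0 0 -2 0 0 0;0 0 -4.5 0 0 0;0 0 -7.5 0 0 0;0 0 -10 0 0 0;0 0 -11 0 0 0", grip=6.3)

```text
clock: 7.88
tool_pos: [0.6027, -0.0294, 0.1424]
tcp_rot: [0.002, 0.202, 0.979, 0.0]
force: [-0.6, 0.1, 0.6]
width: 0.736
```

```bash
python3 - <<'E'
from h import *
from cell import viewer
plan([.511,-.3192,.14],1.164)
im=viewer.read_camera('wrist')
cv2.imwrite('pics/w3.png',im)
E
```

```text
clock 7.88 pos [ 0.6027 -0.0294  0.1424] F [-0.6  0.1  0.6] w 0.736 yaw 1.164 tilt [ 0.005 -0.   ] q6 -1.27
shift cm [ -3.04 -30.24   0.21] az 0.0
```

View pics/w3.png

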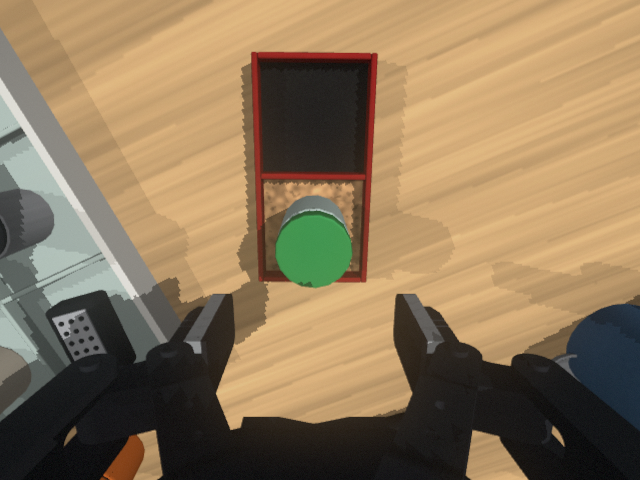

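servo_tool(commands="-0.5 -5 0 0 0 0;-1 -10 0 0 0 0;-1.5 -15 0 0 0 0;-2 -20 0 0 0 0;-2.5 -25 0 0 0 0;-2.9 -28.5 0 0 0 0;-3 -30.2 0 0 0 0;-3 -30.2 0 0 0 0", grip=6.3)

```text
clock: 8.93
tool_pos: [0.5093, -0.3187, 0.1381]
tcp_rot: [-0.0, 0.203, 0.979, 0.0]
force: [0.2, -1.1, -0.6]
width: 0.736
```

```bash
python3 - <<'E'
from h import *
from cell import viewer
plan([.511,-.3192,.028],1.164)
c=viewer.get_calibration('wrist'); im=viewer.read_camera('wrist')
for p,z in [((.511,-.3192),.064)]:
    uv=proj(c,[*p,z])[0]; print(uv); cv2.drawMarker(im,tuple(int(v) for v in uv),(0,0,255),0,15,1)
cv2.imwrite('pics/w4.png',im)
E
```

```text
clock 8.93 pos [ 0.5093 -0.3187  0.1381] F [ 0.2 -1.1 -0.6] w 0.736 yaw 1.163 tilt [-0.001  0.001] q6 -1.78
shift cm [-0.19  0.02 11.01] az -0.001
[314.72842576 254.0169487 ]
```

View pics/w4.png

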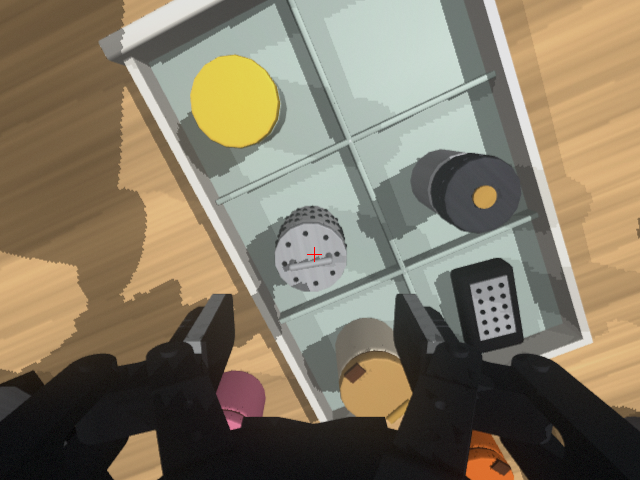

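servo_tool(commands="-0.1 -0.05 2 0 0 0;-0.1 -0.05 4 0 0 0;-0.1 -0.05 6 0 0 0;-0.1 -0.05 7.5 0 0 0;-0.1 -0.05 8.8 0 0 0;-0.1 -0.05 9.8 0 0 0;-0.1 -0.05 10.6 0 0 0;-0.1 -0.05 10.6 0 0 0", grip=5.7)

```text
clock: 9.98
tool_pos: [0.5102, -0.3193, 0.0322]
tcp_rot: [-0.0, 0.202, 0.979, 0.0]
force: [0.7, -0.7, -0.5]
width: 0.666
```

servo_tool(commands="0 0 0 0 0 0;0 0 0 0 0 0;0 0 0 0 0 0;0 0 0 0 0 0", grip=3.0, newtons=40)

```text
clock: 10.48
tool_pos: [0.5108, -0.3197, 0.0335]
tcp_rot: [0.001, 0.202, 0.979, -0.0]
force: [0.3, -0.2, 3.2]
width: 0.506
```

```bash
python3 -c "
from h import *
plan([.532,.0001,.125],1.164)"
```

```text
clock 10.47 pos [ 0.5108 -0.3197  0.0335] F [ 0.3 -0.2  3.2] w 0.506 yaw 1.164 tilt [ 0.001 -0.001] q6 -1.78
shift cm [10.69 30.2  -9.17] az -0.0
```

servo_tool(commands="0 0 -1 0 0 0;0 0 -2.5 0 0 0;0 0 -4.5 0 0 0;0 0 -6.5 0 0 0;0 0 -8.5 0 0 0;0.5 1.5 -10 0 0 0;1.7 5 -10.5 0 0 0;3.2 9 -10.5 0 0 0")

```text
clock: 11.48
tool_pos: [0.5168, -0.2226, 0.1389]
tcp_rot: [0.001, 0.202, 0.979, 0.0]
force: [0.8, 1.3, -0.4]
width: 0.503
```

servo_tool(commands="1.4 4 0 0 0 0;2.9 8.3 0 0 0 0;4.5 12.7 0 0 0 0;5.8 16.5 0 0 0 0;7 19.5 0 0 0 0;7.4 21 0 0 0 0;7.4 21 0 0 0 0")

```text
clock: 12.35
tool_pos: [0.5317, -0.0012, 0.138]
tcp_rot: [0.0, 0.201, 0.98, -0.0]
force: [-0.6, -0.4, -0.9]
width: 0.506
```

```bash
python3 - <<'E'
from h import *
from cell import viewer
plan([.532,.0001,.034],1.164)
im=viewer.read_camera('wrist')
cv2.imwrite('pics/w5.png',im)
E
```

```text
clock 12.35 pos [ 0.5317 -0.0012  0.138 ] F [-0.6 -0.4 -0.9] w 0.506 yaw 1.166 tilt [ 0. -0.] q6 -1.23
shift cm [ 0.02  0.13 10.4 ] az 0.002
```

View pics/w5.png

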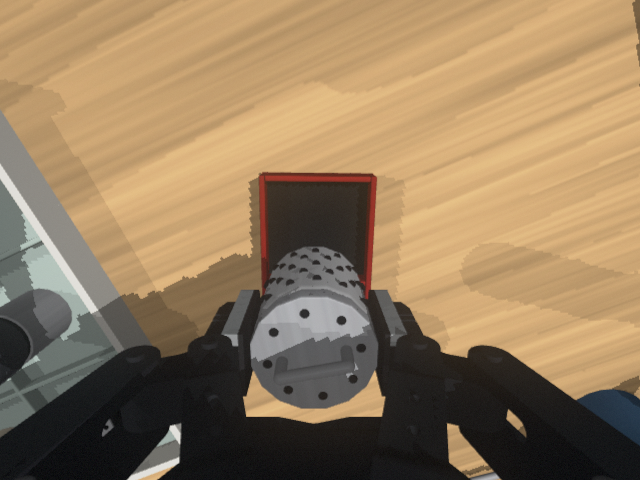

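Infuser held upright above the rubber cell, whose outline is centred at u≈318. I lower it next.

servo_tool(commands="0 0.1 2 0 0 0;0 0.1 4 0 0 0;0 0.1 6 0 0 0;0 0.1 8 0 0 0;0 0.1 9.4 0 0 0;0 0.1 10.1 0 0 0;0 0.1 10.35 0 0 0;0 0.1 10.4 0 0 0")

```text
clock: 13.4
tool_pos: [0.5326, -0.001, 0.0344]
tcp_rot: [0.001, 0.202, 0.979, 0.0]
force: [0.7, 0.4, -0.7]
width: 0.505
```

servo_tool(commands="0 0 0.1 0 0 0;0 0 0.15 0 0 0;0 0 0.15 0 0 0")

```text
clock: 13.78
tool_pos: [0.5327, -0.0011, 0.0335]
tcp_rot: [0.001, 0.202, 0.979, 0.0]
force: [-1.1, 0.0, 5.8]
width: 0.504
```

servo_tool(commands="0 0 0 0 0 0;0 0 0 0 0 0;0 0 0 0 0 0;0 0 -2 0 0 0;0 0 -4.5 0 0 0;0 0 -7.5 0 0 0;0 0 -10 0 0 0;0 0 -11 0 0 0", grip=6.3)

```text
clock: 14.78
tool_pos: [0.5331, -0.0011, 0.1456]
tcp_rot: [0.002, 0.202, 0.979, 0.0]
force: [-1.1, -0.3, 0.7]
width: 0.735
```

```bash
python3 - <<'E'
from h import *
from cell import viewer
plan([.511,-.22,.15],1.486)
im=viewer.read_camera('wrist')
cv2.imwrite('pics/w6.png',im)
E
```

```text
clock 14.78 pos [ 0.5331 -0.0011  0.1456] F [-1.1 -0.3  0.7] w 0.735 yaw 1.164 tilt [ 0.005 -0.   ] q6 -1.23
shift cm [ -6.63 -20.98  -0.44] az -0.322
```

View pics/w6.png

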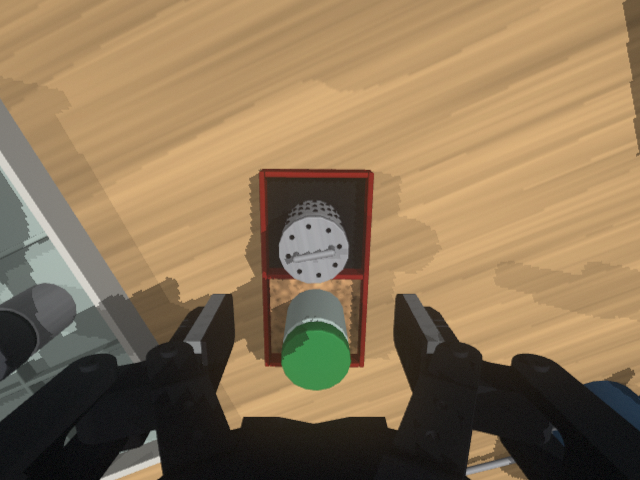

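servo_tool(commands="-1.5 -4.5 -0.4 0 0 -0.06;-3 -9 -0.4 0 0 -0.12;-4.5 -14 -0.4 0 0 -0.19;-5.7 -18 -0.4 0 0 -0.25;-6.4 -20.3 -0.4 0 0 -0.3;-6.6 -21 -0.4 0 0 -0.322;-6.6 -21 -0.4 0 0 -0.322")

```text
clock: 15.7
tool_pos: [0.5095, -0.2197, 0.1457]
tcp_rot: [-0.0, 0.043, 0.999, 0.0]
force: [-0.7, 0.4, -0.5]
width: 0.739
```

```bash
python3 - <<'E'
from h import *
from cell import viewer
plan([.511,-.22,.032],1.486)
c=viewer.get_calibration('wrist'); im=viewer.read_camera('wrist')
for p,z in [((.511,-.22),.08)]:
    uv=proj(c,[*p,z])[0]; print(uv); cv2.drawMarker(im,tuple(int(v) for v in uv),(0,0,255),0,15,1)
cv2.imwrite('pics/w7.png',im)
E
```

```text
clock 15.70 pos [ 0.5095 -0.2197  0.1457] F [-0.7  0.4 -0.5] w 0.739 yaw 1.485 tilt [-0.001  0.001] q6 -1.95
shift cm [-0.16 -0.03 11.37] az -0.001
[314.23451213 258.49752197]
```

View pics/w7.png

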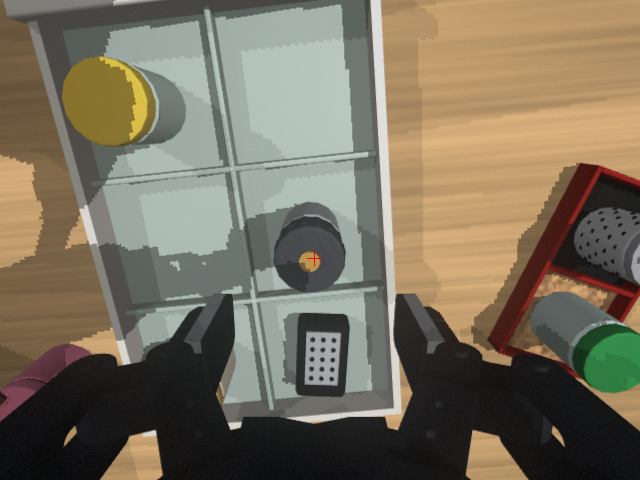

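servo_tool(commands="-0.3 -0.25 2 0 0 0;-0.3 -0.25 4 0 0 0;-0.3 -0.25 6 0 0 0;-0.3 -0.25 8 0 0 0;-0.3 -0.25 9.8 0 0 0;-0.3 -0.25 10.9 0 0 0;-0.3 -0.25 11.5 0 0 0;-0.3 -0.25 11.5 0 0 0", grip=5.8)

```text
clock: 16.75
tool_pos: [0.5125, -0.2228, 0.0312]
tcp_rot: [-0.0, 0.042, 0.999, 0.0]
force: [0.0, 0.1, 0.4]
width: 0.678
```

servo_tool(commands="0 0 0 0 0 0;0 0 0 0 0 0;0 0 0 0 0 0;0 0 0 0 0 0", grip=3.0, newtons=40)

```text
clock: 17.25
tool_pos: [0.513, -0.223, 0.0323]
tcp_rot: [0.001, 0.042, 0.999, -0.0]
force: [-0.0, 0.5, 5.3]
width: 0.482
```

```bash
python3 -c "
from h import *
plan([.541,.291,.14],1.486)"
```

```text
clock 17.25 pos [ 0.513  -0.223   0.0323] F [-0.   0.5  5.3] w 0.482 yaw 1.486 tilt [ 0.002 -0.001] q6 -1.96
shift cm [  1.54  51.44 -10.8 ] az 0.0
```

servo_tool(commands="0 0 -1 0 0 0;0 0 -2.5 0 0 0;0 0 -4.5 0 0 0;0 0 -6.5 0 0 0;0 0.5 -8.5 0 0 0;0.1 3 -10 0 0 0;0.2 7 -10.8 0 0 0;0.4 11.5 -10.8 0 0 0")

```text
clock: 18.25
tool_pos: [0.5187, -0.1069, 0.1416]
tcp_rot: [0.001, 0.043, 0.999, -0.0]
force: [-0.1, -0.1, -2.9]
width: 0.48
```

servo_tool(commands="0.2 5 0 0 0 0;0.3 10 0 0 0 0;0.5 15 0 0 0 0;0.6 20 0 0 0 0;0.8 25 0 0 0 0;0.9 30 0 0 0 0;1 34.5 0 0 0 0;1.1 37.5 0 0 0 0")

```text
clock: 19.25
tool_pos: [0.5386, 0.2693, 0.1403]
tcp_rot: [0.0, 0.041, 0.999, 0.0]
force: [0.2, 0.1, -1.8]
width: 0.48
```

```bash
python3 -c "
from h import *
plan([.541,.291,.14],1.486)"
```

```text
clock 19.25 pos [0.5386 0.2693 0.1403] F [ 0.2  0.1 -1.8] w 0.480 yaw 1.488 tilt [0.    0.001] q6 -1.08
shift cm [-0.06  2.18  0.03] az 0.002
```

servo_tool(commands="0 1.2 0 0 0 0;0 2 0 0 0 0;0 2.2 0 0 0 0;0 2.2 0 0 0 0")

```text
clock: 19.75
tool_pos: [0.541, 0.2879, 0.1394]
tcp_rot: [0.0, 0.043, 0.999, -0.0]
force: [0.0, 0.7, -2.4]
width: 0.485
```

```bash
python3 - <<'E'
from h import *
from cell import viewer
plan([.541,.291,.033],1.486)
c=viewer.get_calibration('wrist'); im=viewer.read_camera('wrist')
P=[[.5836,.3284],[.577,.2472],[.4221,.2596],[.4296,.3422]]
for uv in proj(c,[[*p,.02] for p in P]): cv2.drawMarker(im,tuple(int(v) for v in uv),(255,255,0),0,15,1)
cv2.imwrite('pics/w8.png',im)
E
```

```text
clock 19.75 pos [0.541  0.2879 0.1394] F [ 0.   0.7 -2.4] w 0.485 yaw 1.485 tilt [ 0. -0.] q6 -1.05
shift cm [ 0.03  0.31 10.64] az -0.001
```

View pics/w8.png

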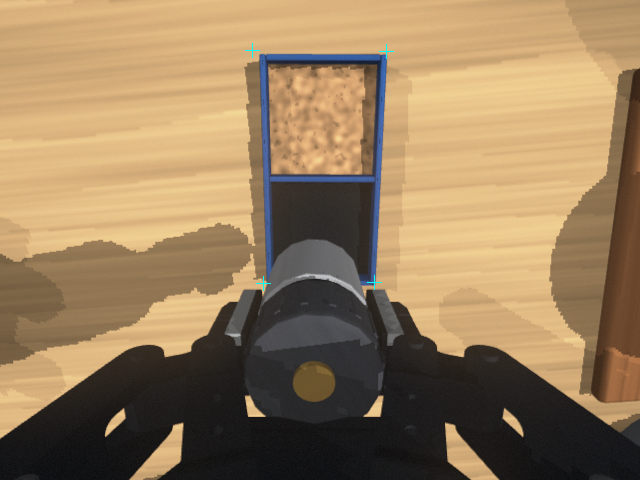

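servo_tool(commands="-0.1 0.3 2 0 0 0;-0.1 0.3 4 0 0 0;-0.1 0.3 6 0 0 0;-0.1 0.3 8 0 0 0;-0.1 0.3 9.5 0 0 0;-0.1 0.3 10.3 0 0 0;-0.1 0.3 10.55 0 0 0;-0.1 0.3 10.6 0 0 0")

```text
clock: 20.8
tool_pos: [0.5425, 0.2918, 0.0339]
tcp_rot: [0.001, 0.042, 0.999, 0.0]
force: [-0.4, 0.7, -2.7]
width: 0.483
```

servo_tool(commands="0 0 0.1 0 0 0;0 0 0.15 0 0 0;0 0 0.15 0 0 0")

```text
clock: 21.18
tool_pos: [0.5424, 0.2917, 0.0324]
tcp_rot: [0.0, 0.042, 0.999, 0.0]
force: [0.2, -0.3, 0.1]
width: 0.479
```

servo_tool(commands="0 0 0.06 0 0 0;0 0 0.12 0 0 0;0 0 0.12 0 0 0")

```text
clock: 21.55
tool_pos: [0.5425, 0.2918, 0.0323]
tcp_rot: [0.001, 0.042, 0.999, 0.0]
force: [-3.2, -2.2, 5.9]
width: 0.481
```

servo_tool(commands="0 0 0 0 0 0;0 0 0 0 0 0;0 0 0 0 0 0;0 0 -2 0 0 0;0 0 -4.5 0 0 0;0 0 -7.5 0 0 0;0 0 -10 0 0 0;0 0 -11 0 0 0", grip=6.2)

```text
clock: 22.55
tool_pos: [0.5431, 0.2921, 0.1443]
tcp_rot: [0.002, 0.042, 0.999, 0.001]
force: [0.1, -0.6, -0.1]
width: 0.727
```

```bash
python3 - <<'E'
from h import *
from cell import viewer
plan([.56,-.1,.16],1.486)
plan([.613,-.316,.15],1.486)
im=viewer.read_camera('wrist')
cv2.imwrite('pics/w9.png',im)
E
```

```text
clock 22.55 pos [0.5431 0.2921 0.1443] F [ 0.1 -0.6 -0.1] w 0.727 yaw 1.486 tilt [0.004 0.002] q6 -1.05
shift cm [ -5.01 -38.92  -1.65] az 0.0
clock 22.55 pos [0.5431 0.2921 0.1443] F [ 0.1 -0.6 -0.1] w 0.727 yaw 1.486 tilt [0.004 0.002] q6 -1.05
shift cm [-12.12 -59.99  -0.67] az 0.0
```

View pics/w9.png

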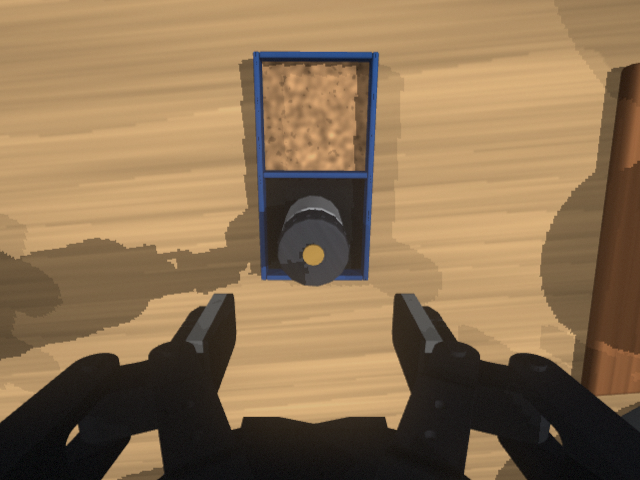

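servo_tool(commands="-0.8 -5 -0.7 0 0 0;-1.6 -10 -0.7 0 0 0;-2.5 -15.5 -0.7 0 0 0;-3.5 -21 -0.7 0 0 0;-4.5 -26.5 -0.7 0 0 0;-6 -32 -0.7 0 0 0;-7 -37.5 -0.7 0 0 0;-8 -43 -0.7 0 0 0")

```text
clock: 23.6
tool_pos: [0.585, -0.1453, 0.1467]
tcp_rot: [-0.001, 0.042, 0.999, 0.0]
force: [1.2, 0.3, 0.3]
width: 0.724
```

```bash
python3 - <<'E'
from h import *
plan([.613,-.316,.15],1.486)
E
```

```text
clock 23.60 pos [ 0.585  -0.1453  0.1467] F [1.2 0.3 0.3] w 0.724 yaw 1.486 tilt [-0.001  0.   ] q6 -1.79
shift cm [ -4.23 -16.77  -0.34] az 0.0
```

servo_tool(commands="-1.2 -5 0 0 0 0;-2.5 -10 0 0 0 0;-3.7 -14.5 0 0 0 0;-4.1 -16.3 0 0 0 0;-4.2 -16.6 0 0 0 0;-4.2 -16.6 0 0 0 0")

```text
clock: 24.35
tool_pos: [0.6133, -0.3114, 0.1474]
tcp_rot: [-0.0, 0.042, 0.999, 0.0]
force: [-0.3, 0.0, -0.2]
width: 0.729
```

```bash
python3 - <<'E'
from h import *
from cell import viewer
plan([.6132,-.3162,.032],1.486)
c=viewer.get_calibration('wrist'); im=viewer.read_camera('wrist')
for p,z in [((.6132,-.3162),.064)]:
    uv=proj(c,[*p,z])[0]; print(uv); cv2.drawMarker(im,tuple(int(v) for v in uv),(0,0,255),0,15,1)
cv2.imwrite('pics/w10.png',im)
E
```

```text
clock 24.35 pos [ 0.6133 -0.3114  0.1474] F [-0.3  0.  -0.2] w 0.729 yaw 1.487 tilt [-0.     0.001] q6 -2.01
shift cm [-0.04 -0.49 11.54] az 0.001
[306.64128917 247.22919768]
```

View pics/w10.png

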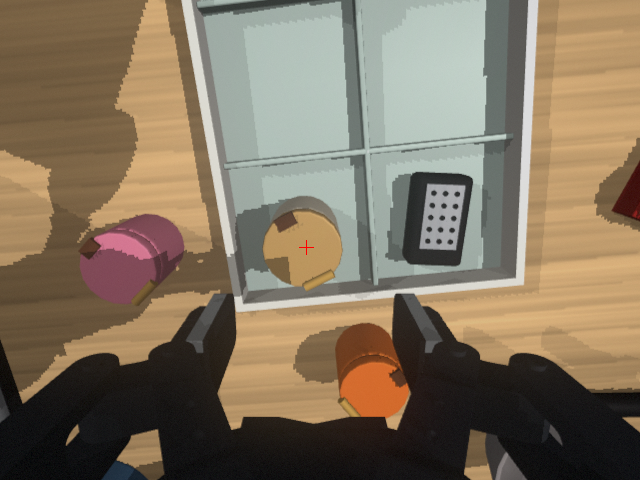

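servo_tool(commands="-0.05 -0.65 2 0 0 0;-0.05 -0.65 4 0 0 0;-0.05 -0.65 6 0 0 0;-0.05 -0.65 8 0 0 0;-0.05 -0.65 9.6 0 0 0;-0.05 -0.65 10.8 0 0 0;-0.05 -0.65 11.3 0 0 0;-0.05 -0.65 11.3 0 0 0", grip=6.2)

```text
clock: 25.4
tool_pos: [0.6132, -0.3191, 0.0346]
tcp_rot: [0.0, 0.042, 0.999, -0.0]
force: [0.2, 0.0, 0.4]
width: 0.731
```

servo_tool(commands="0 0 0 0 0 0;0 0 0 0 0 0;0 0 0 0 0 0;0 0 0 0 0 0", grip=3.5, newtons=40)

```text
clock: 25.9
tool_pos: [0.6137, -0.3195, 0.0358]
tcp_rot: [0.001, 0.042, 0.999, -0.0]
force: [-0.4, -0.3, 5.6]
width: 0.573
```

```bash
python3 -c "
from h import *
plan([.52,.05,.14],1.486)
plan([.466,.2985,.14],1.486)"
```

```text
clock 25.90 pos [ 0.6137 -0.3195  0.0358] F [-0.4 -0.3  5.6] w 0.573 yaw 1.486 tilt [ 0.002 -0.001] q6 -2.02
shift cm [ 12.45  36.01 -10.47] az -0.0
clock 25.90 pos [ 0.6137 -0.3195  0.0358] F [-0.4 -0.3  5.6] w 0.573 yaw 1.486 tilt [ 0.002 -0.001] q6 -2.02
shift cm [ 19.93  60.31 -10.51] az -0.0
```

servo_tool(commands="0 0 -1 0 0 0;0 0 -2.5 0 0 0;0 0 -4.5 0 0 0;0 0 -6.5 0 0 0;0.2 0.5 -8.5 0 0 0;1 3 -10 0 0 0;2.3 7 -10.5 0 0 0;3.8 11.5 -10.5 0 0 0")

```text
clock: 26.9
tool_pos: [0.585, -0.2004, 0.1416]
tcp_rot: [0.001, 0.043, 0.999, -0.0]
force: [-0.3, 1.4, -1.5]
width: 0.577
```

servo_tool(commands="1.7 5 0 0 0 0;3.3 10 0 0 0 0;5 15 0 0 0 0;6.6 20 0 0 0 0;8.3 25 0 0 0 0;10 30 0 0 0 0;11.6 35 0 0 0 0;13.2 40 0 0 0 0")

```text
clock: 27.9
tool_pos: [0.4867, 0.2102, 0.1411]
tcp_rot: [0.001, 0.042, 0.999, 0.0]
force: [0.7, 0.8, -2.4]
width: 0.573
```

```bash
python3 -c "
from h import *
plan([.466,.2985,.14],1.486)"
```

```text
clock 27.90 pos [0.4867 0.2102 0.1411] F [ 0.7  0.8 -2.4] w 0.573 yaw 1.486 tilt [0.002 0.001] q6 -1.14
shift cm [2.81 8.62 0.11] az 0.0
```

servo_tool(commands="1.4 4 0 0 0 0;2.3 6.8 0 0 0 0;2.7 8.2 0 0 0 0;2.8 8.5 0 0 0 0;2.8 8.5 0 0 0 0;2.8 8.5 0 0 0 0")

```text
clock: 28.65
tool_pos: [0.4671, 0.2945, 0.1397]
tcp_rot: [0.0, 0.043, 0.999, -0.0]
force: [0.1, -0.1, -2.4]
width: 0.571
```

```bash
python3 - <<'E'
from h import *
from cell import viewer
plan([.466,.2985,.036],1.486)
im=viewer.read_camera('wrist')
cv2.imwrite('pics/w11.png',im)
cv2.imwrite('pics/t11.png',viewer.read_camera('top'))
E
```

```text
clock 28.65 pos [0.4671 0.2945 0.1397] F [ 0.1 -0.1 -2.4] w 0.571 yaw 1.485 tilt [ 0. -0.] q6 -0.98
shift cm [ 0.14  0.39 10.37] az -0.001
```

View pics/w11.png

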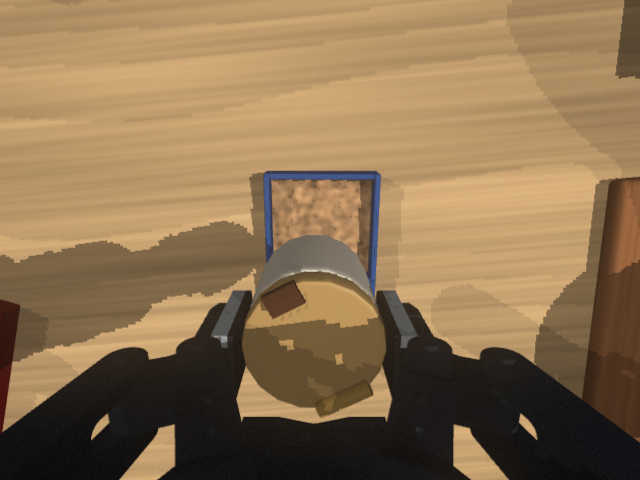

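servo_tool(commands="0.05 0.35 2 0 0 0;0.05 0.35 4 0 0 0;0.05 0.35 6 0 0 0;0.05 0.35 8 0 0 0;0.05 0.35 9.3 0 0 0;0.05 0.35 10.1 0 0 0;0.05 0.35 10.35 0 0 0;0.05 0.35 10.4 0 0 0")

```text
clock: 29.75
tool_pos: [0.4669, 0.2993, 0.0362]
tcp_rot: [0.001, 0.042, 0.999, 0.0]
force: [-0.2, 0.5, -2.5]
width: 0.575
```

servo_tool(commands="0 0 0.1 0 0 0;0 0 0.15 0 0 0;0 0 0.15 0 0 0")

```text
clock: 30.12
tool_pos: [0.4671, 0.2994, 0.0358]
tcp_rot: [0.001, 0.042, 0.999, 0.001]
force: [-2.1, -0.9, 4.8]
width: 0.573
```

servo_tool(commands="0 0 0 0 0 0;0 0 0 0 0 0;0 0 0 0 0 0;0 0 -2 0 0 0;0 0 -4.5 0 0 0;0 0 -7.5 0 0 0;0 0 -10 0 0 0;0 0 -11 0 0 0", grip=6.6)

```text
clock: 31.12
tool_pos: [0.4674, 0.2995, 0.1475]
tcp_rot: [0.002, 0.042, 0.999, 0.001]
force: [-0.0, -0.0, 0.7]
width: 0.771
```

servo_tool(commands="0 0 -2 0 0 0;2 -3 -4 0 0 0;4 -7 -6 0 0 0;5 -11 -8 0 0 0;6 -14 -8 0 0 0;6 -15 -8 0 0 0;6 -15 -8 0 0 0;6 -15 -8 0 0 0")

```text
clock: 32.12
tool_pos: [0.3941, 0.1553, 0.2236]
tcp_rot: [-0.001, 0.042, 0.999, 0.0]
force: [-0.6, -0.5, 0.4]
width: 0.775
```

```bash
python3 - <<'E'
from h import *
from cell import viewer
plan([.466,.2985,.036],1.486)
im=viewer.read_camera('top')
cv2.imwrite('pics/t12.png',cv2.resize(im[180:355,140:490],None,fx=2.2,fy=2.2,interpolation=cv2.INTER_CUBIC))
cv2.imwrite('pics/s12.png',viewer.read_camera('scene'))
E
```

```text
clock 32.12 pos [0.3941 0.1553 0.2236] F [-0.6 -0.5  0.4] w 0.775 yaw 1.487 tilt [-0.001  0.   ] q6 -1.19
shift cm [-5.98 14.88 18.75] az 0.001
```

View pics/t12.png

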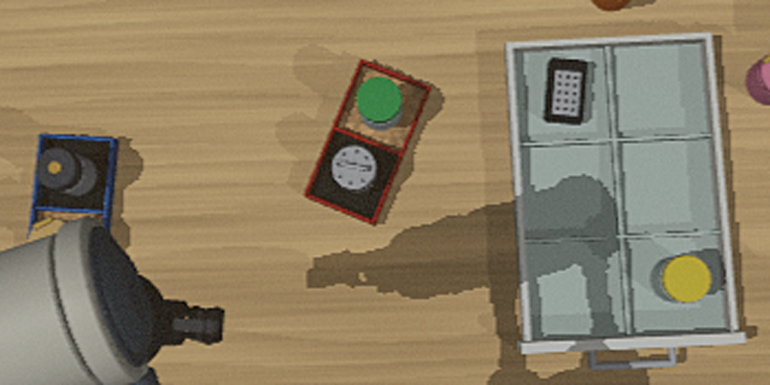

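View pics/s12.png

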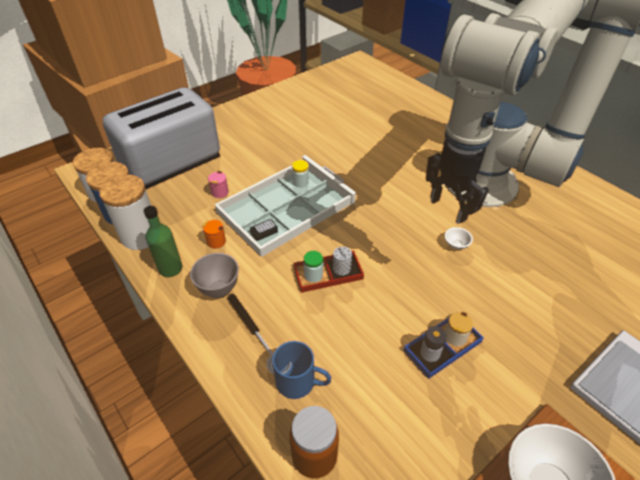

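```bash
python3 - <<'E'
from h import *; from cell import viewer,r,workorder
c=viewer.get_calibration('top');s=viewer.get_calibration('scene')
o=lambda p:(np.array(p,float)+.5)/2.2-.5+np.array([140,180])
T={'r':((.5668,-.0149),-.4068),'b':((.5045,.2955),3.0569)}
def loc(P,t):
    (x,y),a=T[t];R=np.array([[np.cos(a),-np.sin(a)],[np.sin(a),np.cos(a)]]);return (R.T@(P-np.array([x,y]))).round(4)
print('green',loc(back(c,o((379,100)),.072)[0],'r'));print('inf',loc(back(c,o((354,168)),.064)[0],'r'))
print('grind',loc(back(c,o((55,168)),.082)[0],'b'));print('salt(scene)',loc(back(s,(460,323),.064)[0],'b'))
print('grater',back(c,o((569,91)),.028),'yellow',back(c,o((687,278)),.072))
print(r.read_state()['joint_velocities'].round(3)); workorder.job_done()
E
```

```text
green [0.0353 0.0005]
inf [-0.0363 -0.0012]
grind [-0.035   0.0006]
salt(scene) [ 0.0316 -0.0039]
grater [[ 0.61076485 -0.2234317 ]] yellow [[ 0.41616178 -0.32164212]]
[ 0.002 -0.003  0.    -0.002  0.002 -0.003]
the job is handed in; nothing more can be done
```

Both kits are made up and the job is handed in, at about 32 s on the clock; the hand-in gives no verdict. The red tray has the green jar on cork and the infuser on rubber. The blue tray has the salt cellar on cork and the grinder on rubber. Each thing was lowered until the force reading showed floor contact, then let go.

- **Position in the cells:** My last camera check put the green jar, infuser and grinder within about 3 mm of their cell centres. The salt cellar read about 6 mm along and 4 mm across, against the 16 mm allowed. That figure is coarser: the arm hid it from the top camera, so it came from the oblique scene view.
- **Upright:** All four looked upright in the pictures. I did not measure their tilt or height directly.
- **Left in the drawer:** The yellow jar was within about 1 mm and the grater about 3 mm of their first measured positions, which is about the limit of the measurement. Neither had visibly moved or tipped.
- **Arm:** It was standing clear and still at hand-in.
- **Disagreement:** My first top-camera reading of the trays was 2–4 mm off from the wrist view, so I adjusted the placings for it.

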